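Find the key and seat the notched hub in its nest

ROBOT

A 7-joint arm with a two-finger parallel gripper is mounted at the origin on the work surface. World frame = base frame: x ahead of the robot, y to its left, z up, the work surface at z = 0. Lengths are in m, angles in rad, forces in N, time in s.
With the tool pointing down it reaches from about 0.425 to 0.925 m from the base axis. Payload 6.8 kg.
Tool frame: the origin (TCP) lies midway between the tips of the shut fingers; the grasp point (between the pads) lies 19 mm behind it; x points along the fingers, z is the direction in which the jaws open and shut, and the axes are right-handed (so a half turn about x gives the same grasp; the last joint's range is limited). The gripper opens to 85 mm and grips with 20 to 120 N. Pads are 22 mm wide; open, the fingers measure 114 mm over their backs; the gripper's body (76 mm by 85 mm) begins 54 mm behind the grasp point. The pads swing forward as they close: fully open they stand 13 mm farther back than shut.
Start: joints at [-1.323, 0.477, 0.022, 1.555, -0.011, 1.109, -0.083], TCP at [0.235, 0.633, 0.204] pointing down, gripper open.
Joint ranges: [-2.96, 2.96], [-0.34, 2.1], [-1.41, 1.46], [0.24, 2.44], [-1.37, 4.51], [0.17, 1.92], [-2.96, 2.96]. Speed limits (rad/s): [2.39, 2.39, 3.14, 3.14, 3.14, 3.14, 3.14].

INTERFACE

Orientations are given as a unit quaternion [w, x, y, z].
In Python, from station import bot gives the robot as it stands. The module is installed in compiled form; this text tells all that it offers.
- The arm moves only by the shell command python3 -m jog 'ROWS' [FORCE]. ROWS is text: rows parted by semicolons, each of 7 numbers parted by spaces: the shift along the tool's x, y, z in mm, then the turn, a rotation vector about the tool's x, y, z in units of 6 degrees (1.0 is 6 degrees), then the finger opening in mm, from 0 to 85.4. A call has 1 to 5 rows; each row shifts and turns the commanded pose from where the row before left it, along the tool's axes as they then stand; what a row does not reach is not made up. A row lasts 1/10 s, in which the tool goes at most 50 mm and 8.59 degrees, less where a joint would pass 70% of its speed; a pose out of reach is approached as far as the arm can. A call with a gripper value outside its range is refused whole. The fingers move at their own pace and stop on an object; FORCE is the grip in N (left out, the last holds). Time passes only in rows, so rows that do not move let the fingers close. It gives the time, the measured TCP pose, the force and the opening at its end, in the units of the state.
- bot.get_obs(): the state, without advancing time (a new reading comes with each control period).
- bot.read_camera(name): name is "scene" or "top" or "wrist"; returns (picture, depth): 480x640x3 uint8, red, green, blue; 480x640 float32, m along the optical axis (not along the pixel's ray), 0 where there is no reading.
- bot.calibration(name): a dict with "fx", "fy", "cx", "cy" (pixels), "D" ([k1, k2, p1, p2, k3] as OpenCV has them; the pictures are not rectified), "T" (4x4, takes a point from camera to world coordinates). Camera axes: x right, y up, looking along -z (the intrinsics and any distortion apply to the point x, -y, -z); pixel columns grow to the right and rows downward; lengths in m; the calibration is good to about 2 mm. A picture is of the moment at which its call begins: read the wrist's pose just before it. calibration takes no time and is no camera call; for the wrist camera it gives the pose at the moment of the call.
- bot.hand_in(): hands the job in, once; it reports no verdict.
The state is a dict: "t": time; "q": joint angles; "joint_vel": joint speeds; "joint_torque": joint torques, N m; "eef_pos": TCP position; "tool_rot": TCP orientation; "contact_force": force on the tool from outside, world axes, zero at the start; "torque": the same for the moment, N m; "gripper_width": opening from 0.0 (shut) to 1.0 (fully open).
Only numpy, scipy, OpenCV 4.12 (cv2) and the standard library are available. Lean on these libraries where they do the work, as an engineer would, in place of code of your own. Each camera call takes 0.05 s, during which the arm holds its last target.

TASK

Pick up the grey hub with the notched flange and lower it over the nest's spigot. The nest's key pin has been clamped at an unknown angle, so bear lightly on the pin and turn the hub to and fro until its off-centre notch drops over the pin; seat it gently (never leaning on the nest with more than about 20 N) flat and fully home, and let go. Leave the other things on the bench where they are.

Things in the scene. Friction and masses are not known exactly. Their poses are not given: they have to be found in the camera images.
- nest: Keyed nest, fixed to the bench: aluminium base 100 x 100 x 20 mm with a flat dark steel disc on it (80 mm across, 6 mm thick), a central upright spigot and one upright steel dowel, the key: 7 mm across, 10 mm high above the disc, its axis 27.2 mm from the spigot's. Origin: centre of the underside, on the bench; z up. All stiff, nothing is sprung.
- nest_face (a point): Point on the spigot's axis level with the disc's top face, 26 mm above the bench, where the hub's underside must come to rest; axes as the nest's. Seen from here the dowel stands in the direction of +x turned about z by an unmeasured angle between -0.55 and +0.55 rad. The disc is clamped there and does not turn; the angle is in no reading: find it by feel (roughly by eye).
- spigot_top (a point): Top centre of the nest's round steel spigot: 20 mm across, 34 mm high above the disc's face, its top 8 mm tapering to 10 mm across; 60 mm above the bench.
- hub_center (a point): Grey plastic hub, loose, 0.08 to 0.17 kg, flat on the bench: square flange 64 x 64 x 10 mm below, on it a square boss 34 x 34 mm, 26 mm high, sides parallel to the flange's; round bore 21.6 mm right through. Point: on the bore's axis, half-way up (18 of 36 mm). Axes the hub's: z up, x towards the notched edge. Grip the boss. Off the notch, the flange rides on the dowel's top, 10 mm above the disc's face.
- hub_notch (a point): Where the dowel fits in the hub's notch: 26 mm along the hub's +x and 8 mm along +y from the bore's axis (0.299 rad from x), half-way through the flange. The notch, cut right through the flange's +x edge, off centre, is 9.4 mm wide (y 3.3 to 12.7 mm) and 11.5 mm deep (x 20.5 to 32 mm). It takes the dowel within about 0.04 rad either way.
- spacer_center (a point): A bystander, loose: like the hub (same grey plastic, flange 64 x 64 x 10 mm, 36 mm tall, same bore) but with a round boss 34 mm across and no notch; this point is half-way up on its axis. Leave it alone.
- driver_grip (a point): A bystander: screwdriver lying on the bench; point on its handle.
- bush: A bystander: brass bush 36 mm across, 22 mm high; origin centre of the underside.
- spray: A bystander: white bottle 56 mm across, 150 mm high; origin centre of the underside.
- spanner_grip (a point): A bystander: open spanner lying on the bench; point on its handle.
- gauge: A bystander: small headed steel plug gauge standing upright, 24 mm across, 50 mm high; origin centre of the underside.
Things that resemble listed ones, but are neither listed nor needed, are in the scene too. What is shaped like the part that bears hub_center but black, brown or green is not meant.

How it is judged:
By the outcome, as a careful person would: the job done as asked, in the order asked, and still so for the second after the job is handed in, with the robot touching nothing.
It also fails if it takes over 72 s, if anything falls off the work surface, if the arm or the gripper's body presses on something with over 40 N, if the wrist force passes 120 N, or if a joint passes its speed limit or range.

## Working session

There is one attempt and no reset: what is moved stays moved. The work goes in short steps, Python scripts to look and compute and a shell command to move; the robot and the scene stay as the last step left them, time stands still between calls to the robot, and variables do not carry over. Pictures are saved under pics/ and viewed, and the job is handed in when it is done.

```bash
mkdir -p pics; python3 - <<'E'
from station import bot
import cv2,numpy as np
o=bot.get_obs()
print({k:np.round(v,3) for k,v in o.items()})
for n in ["scene","top","wrist"]:
    c=bot.calibration(n); print(n,c["fx"],c["fy"],c["cx"],c["cy"],c["D"],np.round(c["T"],3).tolist())
    p,d=bot.read_camera(n); cv2.imwrite(f"pics/{n}0.png",p[:,:,::-1]); np.savez(f"{n}0.npz",p=p,d=d,T=c["T"])
E
```

```text
{'t': np.float64(0.0), 'q': array([-1.323,  0.478,  0.022,  1.556, -0.012,  1.109, -0.083]), 'joint_vel': array([ 0.   ,  0.001,  0.   ,  0.   , -0.001,  0.001, -0.   ]), 'joint_torque': array([-1.0000e-03, -5.9643e+01,  1.6070e+00, -2.8119e+01,  1.2000e-02,
        9.0000e-03, -0.0000e+00]), 'eef_pos': array([0.235, 0.632, 0.203]), 'tool_rot': array([ 0.58 , -0.404,  0.581,  0.403]), 'contact_force': array([0.175, 0.622, 0.74 ]), 'torque': array([-0.012,  0.006,  0.043]), 'gripper_width': np.float64(0.999)}
scene 457.73681958147745 457.73681958147745 329.73731727727807 246.22098090047194 [0.03849336 0.         0.         0.         0.        ] [[0.116, -0.686, 0.719, 1.139], [0.993, 0.088, -0.076, -0.12], [-0.011, 0.722, 0.691, 0.673], [0.0, 0.0, 0.0, 1.0]]
top 562.1501400204735 562.1501400204735 308.8610399907971 239.16270836093324 [-0.03071473  0.          0.          0.          0.        ] [[0.118, 0.973, -0.2, 0.339], [-0.993, 0.115, -0.027, -0.053], [-0.004, 0.202, 0.979, 1.111], [0.0, 0.0, 0.0, 1.0]]
wrist 381.47544409906607 381.47544409906607 323.84757344971473 235.8795084768325 [-0.00783334  0.          0.          0.          0.        ] [[0.347, -0.889, -0.299, 0.158], [0.938, 0.329, 0.111, 0.661], [-0.001, -0.319, 0.948, 0.373], [0.0, 0.0, 0.0, 1.0]]
```

View pics/scene0.png

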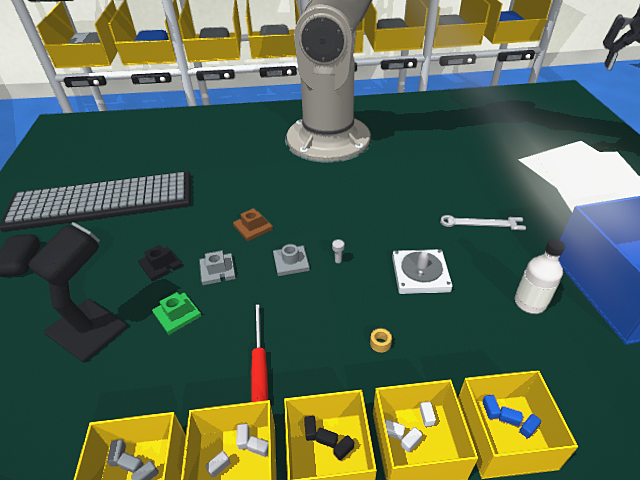

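View pics/top0.png

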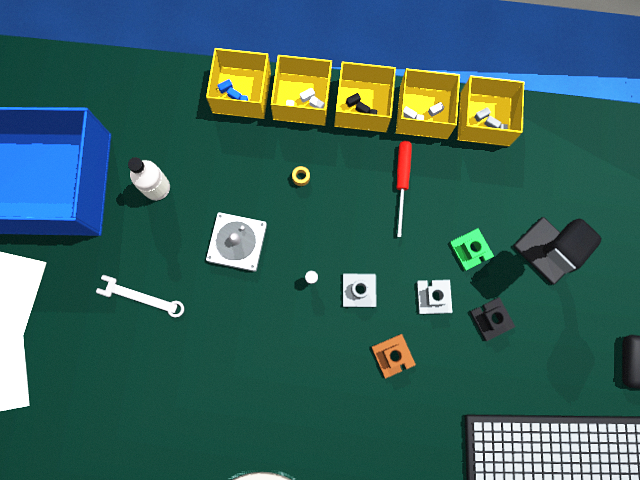

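View pics/wrist0.png

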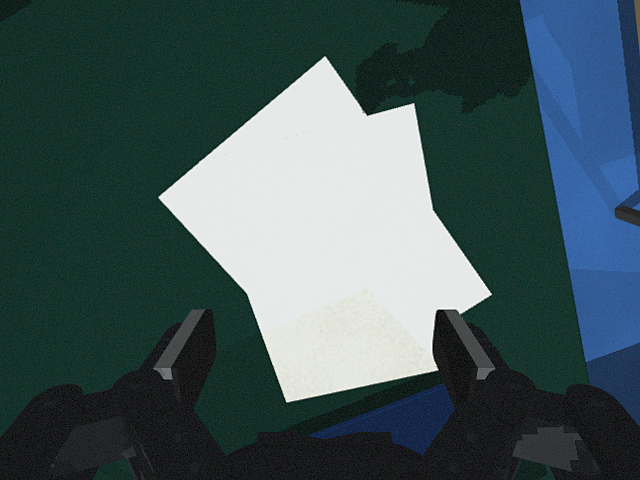

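Top view candidates:
- grey square-boss, notched: (435,296)
- grey round-boss spacer, no notch: (360,290)
- brown: (394,356)
- green: (472,249)
- black: (493,319)

By the description it is the grey one at (435,296). I'll check that in a crop and measure.

```bash
cat > h.py <<'E'
import numpy as np,cv2
from station import bot
def rays(c,px):
    K=np.array([[c["fx"],0,c["cx"]],[0,c["fy"],c["cy"]],[0,0,1]])
    u=cv2.undistortPoints(np.array(px,float).reshape(-1,1,2),K,np.array(c["D"],float)).reshape(-1,2)
    d=np.c_[u[:,0],-u[:,1],-np.ones(len(u))]
    T=np.array(c["T"]); return T[:3,3],d@T[:3,:3].T
def onplane(c,px,z):
    o,d=rays(c,px); return o+d*((z-o[2])/d[:,2])[:,None]
def proj(c,P):
    T=np.array(c["T"]); p=(np.array(P,float).reshape(-1,3)-T[:3,3])@T[:3,:3]
    K=np.array([[c["fx"],0,c["cx"]],[0,c["fy"],c["cy"]],[0,0,1]])
    p=p*[1,-1,-1]
    return cv2.projectPoints(p,np.zeros(3),np.zeros(3),K,np.array(c["D"],float))[0].reshape(-1,2)
E
python3 - <<'E'
from h import *
p=np.load("top0.npz")["p"][:,:,::-1];s=np.load("scene0.npz")["p"][:,:,::-1]
a=cv2.resize(p[270:320,405:465],(480,400),interpolation=cv2.INTER_CUBIC)   # 8x
b=cv2.resize(p[205:275,200:270],(400,400),interpolation=cv2.INTER_CUBIC)
cv2.imwrite("pics/c1.png",a[:, :400]); 
a2=cv2.resize(s[240:295,190:245],(400,400),interpolation=cv2.INTER_CUBIC)
cv2.imwrite("pics/c2.png",np.hstack([a[:,:400],a2]))
c=bot.calibration("top")
print(onplane(c,[(434,297),(360,290),(237,241)],0.01))
c=bot.calibration("scene")
print(onplane(c,[(217,268),(291,260),(421,268)],0.01))
E
```

```text
[[ 0.47859545 -0.27967015  0.01      ]
 [ 0.47530772 -0.13420363  0.01      ]
 [ 0.54406384  0.11979259  0.01      ]]
[[ 0.48417493 -0.2781042   0.01      ]
 [ 0.48055863 -0.13018791  0.01      ]
 [ 0.53556982  0.12509289  0.01      ]]
```

View pics/c2.png

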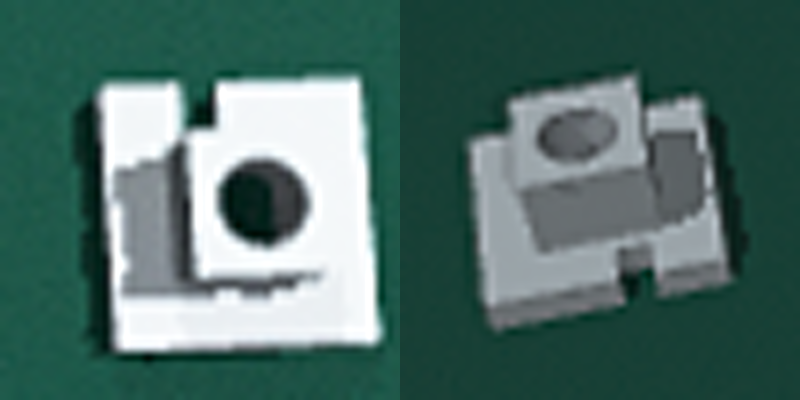

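```bash
python3 - <<'E'
from h import *
from scipy.spatial.transform import Rotation as R
o=bot.get_obs(); q=o["tool_rot"]; M=R.from_quat([q[1],q[2],q[3],q[0]]).as_matrix(); print(np.round(M,3))
c=bot.calibration("top"); p=np.load("top0.npz")["p"]
hsv=cv2.cvtColor(p,cv2.COLOR_RGB2HSV); m=((hsv[...,1]<60)&(hsv[...,2]>110)).astype(np.uint8)
for name,(x0,y0,x1,y1),z in [("hub",(405,270,465,325),.01),("spacer",(335,265,385,315),.01),("nest",(195,200,275,280),.02)]:
    mm=np.zeros_like(m); mm[y0:y1,x0:x1]=m[y0:y1,x0:x1]
    k=max(cv2.findContours(mm,0,cv2.CHAIN_APPROX_NONE)[0],key=cv2.contourArea)
    w=onplane(c,k.reshape(-1,2),z)[:,:2]
    r=cv2.minAreaRect((w*1000).astype(np.float32)); print(name,r,cv2.boxPoints(r).round(1).tolist())
s=np.load("scene0.npz")["p"][:,:,::-1]
a=cv2.resize(p[205:275,200:270,::-1],(400,400),interpolation=cv2.INTER_CUBIC)
b=cv2.resize(s[240:300,385:460],(500,400),interpolation=cv2.INTER_CUBIC)
cv2.imwrite("pics/n1.png",np.hstack([a,b[:,:400]]))
E
```

```text
[[-0.    -0.937  0.348]
 [-0.001  0.348  0.937]
 [-1.    -0.    -0.001]]
hub ((480.0556640625, -280.0996398925781), (66.19219970703125, 65.02198791503906), 8.551620483398438) [[442.5, -252.89999389648438], [452.20001220703125, -317.20001220703125], [517.5999755859375, -307.29998779296875], [507.8999938964844, -243.0]]
spacer ((476.3198547363281, -132.81629943847656), (64.98745727539062, 64.90550994873047), 6.738731384277344) [[440.20001220703125, -104.4000015258789], [447.8999938964844, -168.89999389648438], [512.4000244140625, -161.1999969482422], [504.79998779296875, -96.80000305175781]]
nest ((542.18115234375, 119.55473327636719), (102.53128051757812, 102.22093963623047), 85.06219482421875) [[486.79998779296875, 72.9000015258789], [588.7000122070312, 64.0999984741211], [597.5, 166.1999969482422], [495.70001220703125, 175.0]]
```

View pics/n1.png

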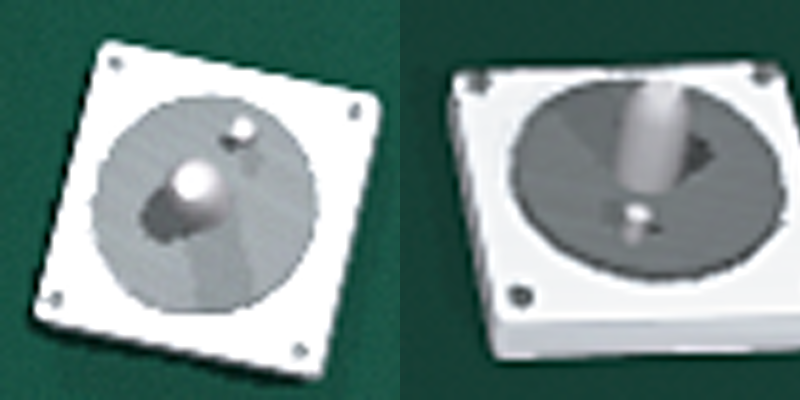

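```bash
python3 - <<'E'
from h import *
c=bot.calibration("top")
d=onplane(c,[(242.5,227.2)],.036)[0]; s=onplane(c,[(234.0,236.5)],.06)[0]
print(d,s,np.degrees(np.arctan2(d[1]-s[1],d[0]-s[0])), np.hypot(*(d-s)[:2]))
c=bot.calibration("scene")
d2=onplane(c,[(385+237*.15,240+210*.15)],.036)[0];s2=onplane(c,[(385+258*.15,240+85*.15)],.06)[0]
print(d2,s2,np.degrees(np.arctan2(d2[1]-s2[1],d2[0]-s2[0])))
# hub bore at z .036
c=bot.calibration("top"); print(onplane(c,[(405+263/8,270+201/8)],.036))
c=bot.calibration("scene"); print(onplane(c,[(190+577*55/400-55,240+133*55/400)],.036))
E
```

```text
[0.56785499 0.10894975 0.036     ] [0.54278603 0.11889578 0.06      ] -21.640531684872244 0.02696991457560597
[0.56804645 0.11226714 0.036     ] [0.54285648 0.12194132 0.06      ] -21.009231541288205
[[ 0.47976013 -0.28143971  0.036     ]]
[[ 0.48254944 -0.27869765  0.036     ]]
```

```bash
python3 - <<'E'
from h import *
d=np.load("top0.npz")["d"]; c=bot.calibration("top")
def at(u,v):
    o,r=rays(c,[(u,v)]); return (o+r[0]*d[v,u]).round(3)
for n,u,v in [("cap",136,166),("body",155,185),("bin corner",88,110),("bin r",75,220),("bin edge",106,130),("gauge",311,276)]: print(n,at(u,v))
c=bot.calibration("scene"); print(onplane(c,[(537,300)],0.01))
E
```

```text
cap [0.633 0.299 0.149]
body [0.621 0.281 0.079]
bin corner [0.741 0.42  0.124]
bin r [0.526 0.399 0.128]
bin edge [0.741 0.421 0.025]
gauge [ 0.486 -0.036  0.05 ]
[[0.6410334  0.31417588 0.01      ]]
```

```bash
python3 -m jog '-15 -30 -24 0 0 0 85; -15 -36 -29 0 0 0 85; -10 -38 -31 0 0 0 85; 0 -39 -31 0 0 0 85; 0 -39 -31 0 0 0 85'; python3 -m jog '0 -39 -31 0 0 0 85; 0 -39 -31 0 0 0 85; 0 -39 -31 0 0 0 85; 0 -39 -31 0 0 0 85; 0 -39 -31 0 0 0 85'
```

```text
t: 0.65
eef_pos: [0.3557, 0.4308, 0.2445]
tool_rot: [0.581, -0.404, 0.58, 0.404]
contact_force: [1.3, 0.4, 0.5]
gripper_width: 0.996
t: 1.15
eef_pos: [0.4842, 0.2174, 0.2442]
tool_rot: [0.581, -0.404, 0.581, 0.404]
contact_force: [-0.0, 1.4, 0.0]
gripper_width: 0.996
```

```bash
python3 -m jog '0 -14 -37.5 1.42 0 0 85; 0 -19 -35 1.42 0 0 85; 0 -24 -32 1.42 0 0 85; 0 -29 -28 1.42 0 0 85; 0 -32.5 -23 1.42 0 0 85'; python3 -m jog '0 -36 -18 1.42 0 0 85; 0 -38 -13 1.42 0 0 85; 0 -39 -7 0.2 0 0 85; 0 -39 -7 0 0 0 85; 0 -30 -5 0 0 0 70'
```

```text
t: 1.65
eef_pos: [0.4828, 0.0176, 0.2441]
tool_rot: [0.688, -0.163, 0.688, 0.163]
contact_force: [0.3, -0.5, 0.0]
gripper_width: 0.998
t: 2.15
eef_pos: [0.4811, -0.1733, 0.2443]
tool_rot: [0.705, -0.054, 0.705, 0.053]
contact_force: [-0.0, -0.3, -0.3]
gripper_width: 0.857
```

```bash
python3 -m jog '0 -40 -5 0 0 0 70; 0 -20 -3 0 0 0 70; 0 0 0 0 0 0 70;0 0 0 0 0 0 70'; python3 - <<'E'
from h import *
c=bot.calibration("wrist"); p,d=bot.read_camera("wrist"); cv2.imwrite("pics/w1.png",p[:,:,::-1]); np.savez("w1.npz",p=p,d=d,T=c["T"])
print(bot.get_obs()["eef_pos"], proj(c,[[.48,-.28,.036]]))
E
```

```text
t: 2.55
eef_pos: [0.4828, -0.231, 0.2438]
tool_rot: [0.705, -0.054, 0.705, 0.054]
contact_force: [-0.4, 0.3, 0.4]
gripper_width: 0.82
[ 0.48304956 -0.23016097  0.24387042] [[314.50704851 238.95432099]]
```

View pics/w1.png

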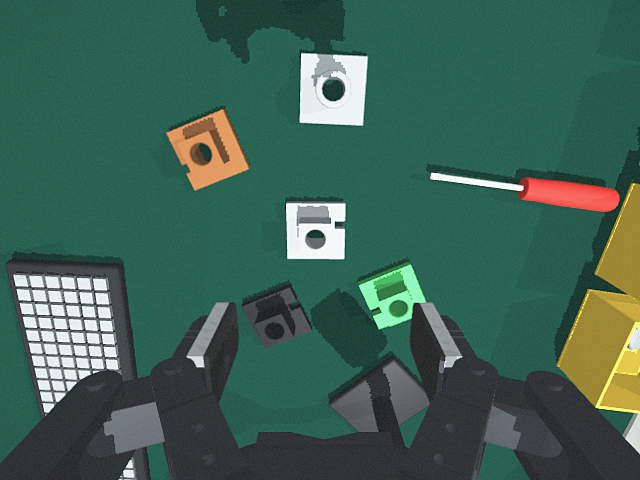

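```bash
python3 - <<'E'
from h import *
f=np.load("w1.npz"); p=f["p"]; c=bot.calibration("wrist"); c["T"]=f["T"]
hsv=cv2.cvtColor(p,cv2.COLOR_RGB2HSV)[190:272,275:360]; m=((hsv[...,1]<50)&(hsv[...,2]>85)).astype(np.uint8)
k=max(cv2.findContours(m,0,cv2.CHAIN_APPROX_NONE)[0],key=cv2.contourArea).reshape(-1,2)+[275,190]
w=onplane(c,k,.01)[:,:2]*1000
r=cv2.minAreaRect(w.astype(np.float32)); print(r)
g=cv2.cvtColor(p,cv2.COLOR_RGB2GRAY)[220:258,295:337]; b=(g<110).astype(np.uint8)
n,l,s,ce=cv2.connectedComponentsWithStats(b); print(s,ce+[295,220])
crop=cv2.resize(p[190:272,275:360,::-1],(600,579),interpolation=cv2.INTER_CUBIC); cv2.imwrite("pics/w1c.png",crop)
e=[k_ for k_ in k]; 
# left edge / bottom edge fits
for nm,sel in [("left",(k[:,0]<292)&(k[:,1]>206)&(k[:,1]<252)),("bottom",(k[:,1]>252)&(k[:,0]>293)&(k[:,0]<339)),("right",(k[:,0]>339)&(k[:,1]>235)&(k[:,1]<255))]:
    if sel.sum()>5:
        v=cv2.fitLine(w[sel].astype(np.float32),cv2.DIST_HUBER,0,.01,.01).ravel(); print(nm,np.degrees(np.arctan2(v[1],v[0])),v[2:])
E
```

```text
((480.15234375, -278.6380920410156), (65.11073303222656, 66.28426361083984), 8.7941312789917)
[[   0    0   42   38 1274]
 [   4    0   32    3   54]
 [  17    0    1    1    1]
 [  19    0    1    1    1]
 [  25    0    1    1    1]
 [  40    2    2    6   12]
 [   2    5    1    1    1]
 [  11   10   19   19  252]] [[315.32574568 239.46232339]
 [315.14814815 221.44444444]
 [312.         220.        ]
 [314.         220.        ]
 [320.         220.        ]
 [335.5        224.5       ]
 [297.         225.        ]
 [315.57936508 238.23015873]]
left -81.290375 [ 447.8243 -278.7494]
bottom 8.798402 [ 485.92978 -311.2772 ]
right -80.239174 [ 514.8593  -293.11667]
```

View pics/w1c.png

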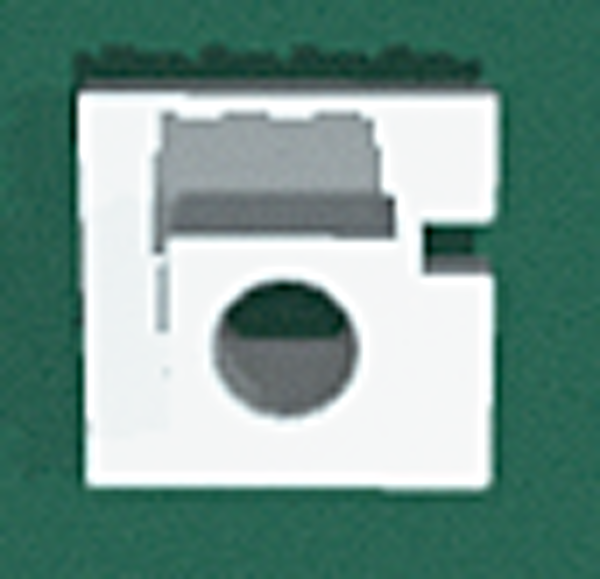

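```bash
python3 -m jog '30 -24 -5 0 0 0 65; 40 -24 -5 0 0 0 65; 40 0 0 0 0 0 65; 40 0 0 0 0 0 65; 30 0 0 0 0 0 65'; python3 -m jog '0 0 0 0 0 0 65;0 0 0 0 0 0 65'; python3 - <<'E'
from h import *
c=bot.calibration("wrist"); p,d=bot.read_camera("wrist"); cv2.imwrite("pics/w2.png",p[:,:,::-1])
print(bot.get_obs()["eef_pos"])
E
```

```text
t: 3.1
eef_pos: [0.4801, -0.2778, 0.0617]
tool_rot: [0.704, -0.054, 0.706, 0.056]
contact_force: [0.6, 1.0, -0.5]
gripper_width: 0.76
t: 3.3
eef_pos: [0.4809, -0.2793, 0.0646]
tool_rot: [0.705, -0.054, 0.705, 0.055]
contact_force: [-0.5, -0.2, 0.8]
gripper_width: 0.764
[ 0.48167672 -0.27996732  0.06557481]
```

View pics/w2.png

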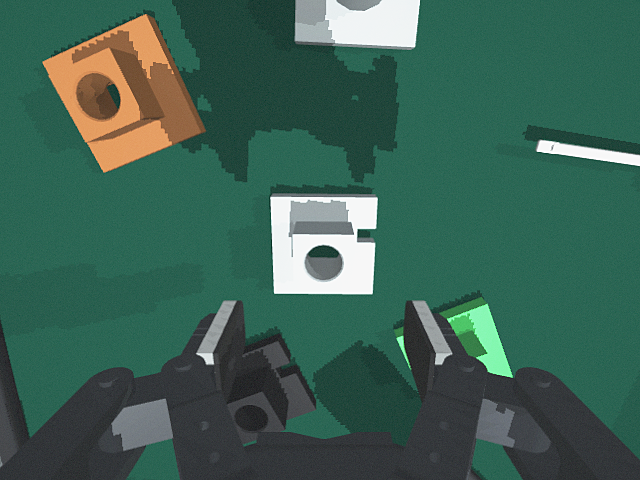

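```bash
python3 - <<'E'
from h import *
c=bot.calibration("wrist"); print(onplane(c,[(324,262)],.036), onplane(c,[(271,196),(378,195),(275,294),(373,294)],.01).mean(0), bot.get_obs()["eef_pos"])
E
python3 -m jog '20 0 0 0 0 0 65; 20 0 0 0 0 0 65; 11 0 0 0 0 0 65; 0 0 0 0 0 0 65; 0 0 0 0 0 0 65'
```

```text
[[ 0.48139513 -0.28047722  0.036     ]] [ 0.48170014 -0.28096782  0.01      ] [ 0.48167672 -0.27996732  0.06557481]
t: 3.85
eef_pos: [0.4813, -0.2806, 0.0144]
tool_rot: [0.706, -0.054, 0.704, 0.054]
contact_force: [0.3, 0.4, -0.5]
gripper_width: 0.759
```

```bash
python3 -m jog '0 0 0 0 0 0 45; 0 0 0 0 0 0 30; 0 0 0 0 0 0 25; 0 0 0 0 0 0 25; 0 0 0 0 0 0 25' 40;python3 -m jog '0 0 0 0 0 0 25; 0 0 0 0 0 0 25; 0 0 0 0 0 0 25'; python3 -c "
from h import *
o=bot.get_obs();print(o['contact_force'],o['torque'],o['gripper_width'])"
```

```text
t: 4.35
eef_pos: [0.4805, -0.2802, 0.0133]
tool_rot: [0.705, -0.054, 0.705, 0.054]
contact_force: [0.6, -0.3, 0.1]
gripper_width: 0.295
t: 4.65
eef_pos: [0.4804, -0.2802, 0.0131]
tool_rot: [0.705, -0.054, 0.705, 0.054]
contact_force: [0.8, -0.2, 0.3]
gripper_width: 0.293
[ 0.82219147 -0.23227441  0.25454051] [ 0.00904968  0.00641553 -0.0133344 ] 0.2927793501128588
```

```bash
python3 - <<'E'
from h import *
for n in ["wrist","scene"]:
    p,d=bot.read_camera(n); 
    if n=="scene": p=cv2.resize(p[180:320,150:310],None,fx=4,fy=4)
    cv2.imwrite(f"pics/{n}3.png",p[:,:,::-1])
E
```

```text
(no output)
```

View pics/wrist3.png

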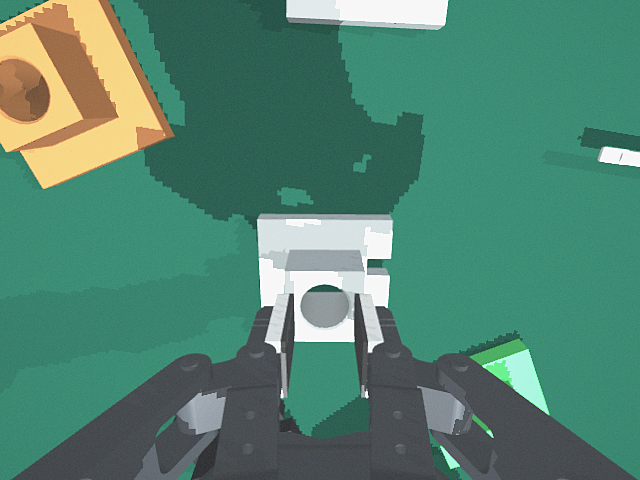

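View pics/scene3.png

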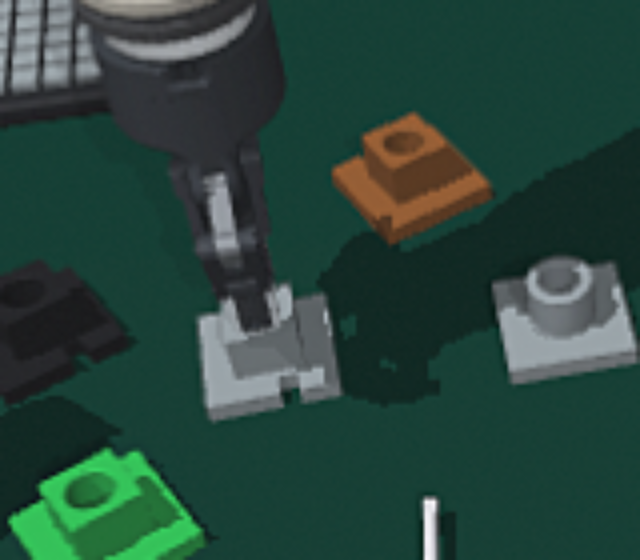

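```bash
python3 -m jog '0 0 0 0 0 0 10; 0 0 0 0 0 0 10; 0 0 0 0 0 0 10' 40; python3 -m jog '-2 0 0 0 0 0 10; -4 0 0 0 0 0 10; -4 0 0 0 0 0 10; 0 0 0 0 0 0 10;0 0 0 0 0 0 10'; python3 - <<'E'
from h import *
p,d=bot.read_camera("wrist"); cv2.imwrite("pics/w4.png",p[:,:,::-1]);o=bot.get_obs();print(o['contact_force'],o['torque'],o['gripper_width'])
E
```

```text
t: 5.05
eef_pos: [0.4805, -0.2802, 0.0132]
tool_rot: [0.705, -0.054, 0.705, 0.054]
contact_force: [-0.4, 0.3, 0.2]
gripper_width: 0.116
t: 5.55
eef_pos: [0.4806, -0.2803, 0.0234]
tool_rot: [0.705, -0.054, 0.705, 0.054]
contact_force: [-0.2, -0.1, -1.1]
gripper_width: 0.118
[-0.67095345  0.30816672  0.18401914] [-0.00923929 -0.0164652   0.04052211] 0.11851008448981878
```

View pics/w4.png

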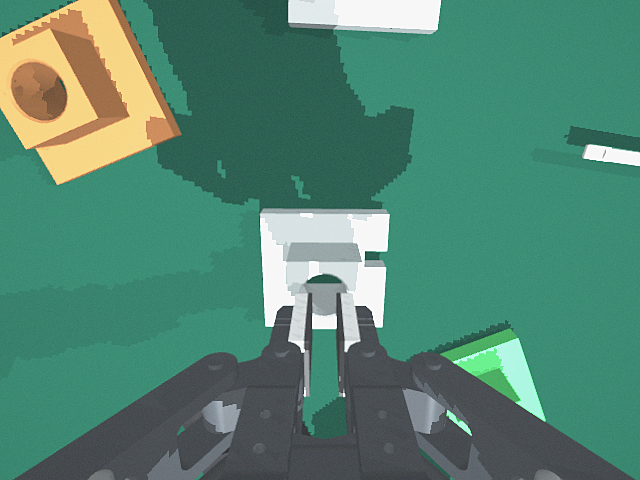

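```bash
python3 - <<'E'
from h import *
e=bot.get_obs()["eef_pos"]; print(e)
for n in ["scene","top","wrist"]:
    c=bot.calibration(n); p,d=bot.read_camera(n); p=p[:,:,::-1].copy(); np.savez(f"{n}5.npz",p=p,d=d)
    for z,col in [(0,(0,0,255)),(.03,(255,0,255))]:
        u=proj(c,[e+[0,0,z]])[0]; print(n,z,u, "depth there",d[int(u[1]),int(u[0])], "expected",((e+[0,0,z]-c["T"][:3,3])@c["T"][:3,:3])[2])
        cv2.drawMarker(p,tuple(int(v) for v in u),col,0,6)
    if n!="wrist":
        u=u.astype(int); p=cv2.resize(p[u[1]-50:u[1]+50,u[0]-50:u[0]+50],(400,400))
    else: p=p[100:500,120:520]; 
    cv2.imwrite(f"pics/{n}5.png",p)
a=[cv2.imread(f"pics/{n}5.png") for n in ["scene","top"]]; cv2.imwrite("pics/x5.png",np.hstack(a))
E
```

```text
[ 0.48054187 -0.2801255   0.02325311]
scene 0 [214.8643213  262.16624929] depth there 0.89380574 expected -0.9099012051470284
scene 0.03 [212.00193737 251.35343637] depth there 0.86291724 expected -0.8891617973088105
top 0 [435.77492442 295.33529363] depth there 0.50156546 expected -1.086880247495024
top 0.03 [439.23354787 293.67309758] depth there 0.5086485 expected -1.0575003212796081
wrist 0 [325.14782615 284.48946988] depth there 0.21038112 expected -0.18627879087465155
wrist 0.03 [325.4237631  316.25962278] depth there 0.17965557 expected -0.15783216704405695
```

View pics/x5.png

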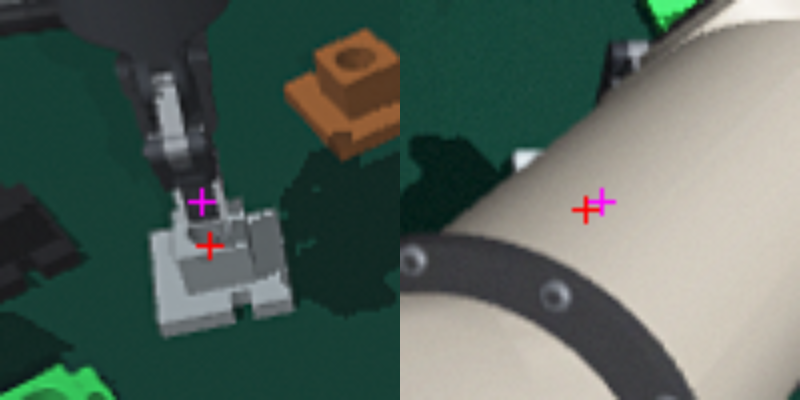

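View pics/wrist5.png

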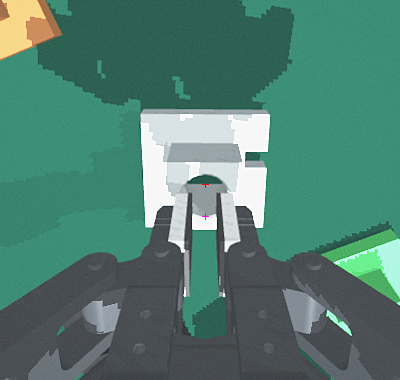

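```bash
python3 - <<'E'
from h import *
c=bot.calibration("wrist"); d=np.load("wrist5.npz")["d"]; e=bot.get_obs()["eef_pos"]
def at(u,v):
    o,r=rays(c,[(u,v)]); return (o+r[0]*d[v,u]).round(4)
for n,u,v in [("tipR",348,297),("tipR",350,305),("tipR",352,318),("padR",338,310),("padR",340,360),("tipL",303,297),("tipL",300,305),("finger",370,318),("bosstop",300,270),("flange",280,260),("bench",420,290),("bench",200,300)]: print(n,u,v,at(u,v), "rel",(at(u,v)-e).round(3))
E
```

```text
tipR 348 297 [ 0.4875 -0.2675  0.058 ] rel [0.007 0.013 0.035]
tipR 350 305 [ 0.488  -0.2681  0.0633] rel [0.008 0.012 0.04 ]
tipR 352 318 [ 0.488  -0.2677  0.0734] rel [0.008 0.012 0.05 ]
padR 338 310 [ 0.4834 -0.2688  0.0671] rel [0.003 0.011 0.044]
padR 340 360 [ 0.4847 -0.2766  0.086 ] rel [0.004 0.004 0.063]
tipL 303 297 [ 0.4701 -0.2711  0.0564] rel [-0.01   0.009  0.033]
tipL 300 305 [ 0.4693 -0.2711  0.0631] rel [-0.011  0.009  0.04 ]
finger 370 318 [ 0.4958 -0.2704  0.0669] rel [0.015 0.01  0.044]
bosstop 300 270 [ 0.4673 -0.2691  0.0351] rel [-0.013  0.011  0.012]
flange 280 260 [ 0.4564 -0.2764  0.0096] rel [-0.024  0.004 -0.013]
bench 420 290 [ 0.5358 -0.2872 -0.0017] rel [ 0.055 -0.007 -0.025]
bench 200 300 [ 4.140e-01 -3.118e-01 -4.000e-04] rel [-0.066 -0.032 -0.023]
```

```bash
python3 - <<'E'
from h import *
c=bot.calibration("wrist"); d=np.load("wrist5.npz")["d"]
for u in (303,348):
  for v in range(284,300):
    o,r=rays(c,[(u,v)]); print(u,v,(o+r[0]*d[v,u]).round(4))
E
```

```text
303 284 [ 0.4696 -0.2761  0.0345]
303 285 [ 0.4697 -0.2768  0.0341]
303 286 [ 0.47   -0.2841  0.0202]
303 287 [ 0.4701 -0.2846  0.0202]
303 288 [ 0.4701 -0.2841  0.0223]
303 289 [ 0.4702 -0.2845  0.0226]
303 290 [ 0.4702 -0.285   0.0228]
303 291 [ 0.4703 -0.2847  0.0243]
303 292 [ 0.4703 -0.2847  0.0255]
303 293 [ 0.4699 -0.2702  0.0546]
303 294 [ 0.4699 -0.2703  0.0554]
303 295 [ 0.47   -0.271   0.0548]
303 296 [ 0.4672 -0.1995  0.1923]
303 297 [ 0.4701 -0.2711  0.0564]
303 298 [ 0.4701 -0.2702  0.059 ]
303 299 [ 0.4702 -0.2709  0.0583]
348 284 [ 0.4898 -0.2726  0.0352]
348 285 [ 0.4898 -0.2729  0.0355]
348 286 [ 0.4897 -0.2728  0.0368]
348 287 [ 0.4901 -0.2743  0.0348]
348 288 [ 0.4902 -0.2749  0.0346]
348 289 [ 0.4903 -0.2754  0.0344]
348 290 [ 0.4904 -0.2758  0.0347]
348 291 [ 0.4904 -0.2762  0.0349]
348 292 [ 0.4905 -0.2765  0.0353]
348 293 [ 0.4879 -0.2682  0.0532]
348 294 [ 0.4878 -0.2679  0.0546]
348 295 [ 0.4876 -0.2676  0.0562]
348 296 [ 0.4877 -0.2682  0.0559]
348 297 [ 0.4875 -0.2675  0.058 ]
348 298 [ 0.4876 -0.2681  0.0577]
348 299 [ 0.4875 -0.268   0.0589]
```

Depth shows the real fingertips are about 31 mm above the reported TCP. That is why the close passed over the boss without touching anything. I'll correct for the offset and go lower, checking force.

```bash
python3 -m jog '0 0 0 0 0 0 65; 0 0 0 0 0 0 65; 0 0 0 0 0 0 65;0 0 0 0 0 0 65;0 0 0 0 0 0 65'; python3 -m jog '10 0 0 0 0 0 65; 10 0 0 0 0 0 65; 8 0 0 0 0 0 65; 0 0 0 0 0 0 65;0 0 0 0 0 0 65'
python3 - <<'E'
from h import *
p,d=bot.read_camera("wrist"); cv2.imwrite("pics/w6.png",p[:,:,::-1]);o=bot.get_obs();print(o['eef_pos'],o['contact_force'],o['torque'],o['gripper_width'])
E
```

```text
t: 6.25
eef_pos: [0.4805, -0.2802, 0.0232]
tool_rot: [0.705, -0.054, 0.705, 0.054]
contact_force: [-0.2, -1.0, 0.5]
gripper_width: 0.761
t: 6.75
eef_pos: [0.4802, -0.2802, -0.0053]
tool_rot: [0.705, -0.054, 0.705, 0.054]
contact_force: [-0.3, -0.5, -0.2]
gripper_width: 0.76
[ 0.48039161 -0.28038259 -0.00490586] [-0.76092699  0.38910009  0.22195931] [-0.01098469  0.00510048  0.01094436] 0.7617535708418085
```

View pics/w6.png

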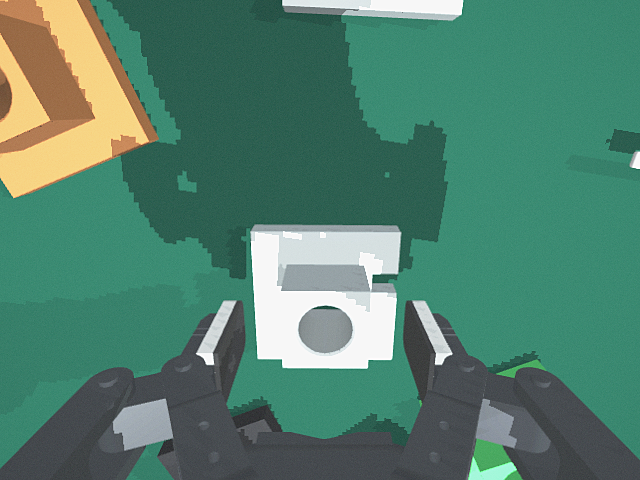

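```bash
python3 -m jog '6 0 0 0 0 0 65; 5 0 0 0 0 0 60; 0 0 0 0 0 0 45;0 0 0 0 0 0 40;0 0 0 0 0 0 40' 50
python3 - <<'E'
from h import *
c=bot.calibration("wrist");p,d=bot.read_camera("wrist"); cv2.imwrite("pics/w7.png",p[:,:,::-1]);o=bot.get_obs();print(o['eef_pos'],o['contact_force'],o['torque'],o['gripper_width'])
np.savez("w7.npz",p=p,d=d,T=c["T"])
E
```

```text
t: 7.3
eef_pos: [0.4805, -0.2803, -0.0157]
tool_rot: [0.705, -0.054, 0.705, 0.054]
contact_force: [-0.7, -0.1, -0.6]
gripper_width: 0.473
[ 0.48056117 -0.28029833 -0.01571492] [0.49613531 0.74160896 0.39384052] [-0.02726934 -0.02218914 -0.00761937] 0.47099097092508146
```

View pics/w7.png

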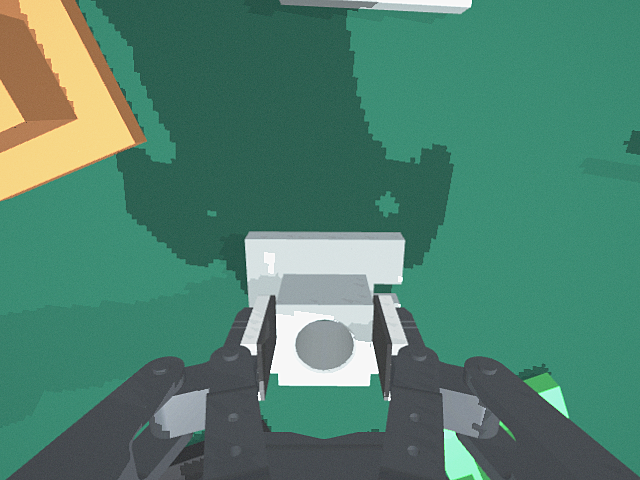

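```bash
python3 -m jog '0 0 0 0 0 0 30; 0 0 0 0 0 0 20; 0 0 0 0 0 0 15;0 0 0 0 0 0 15;0 0 0 0 0 0 15' 50
python3 - <<'E'
from h import *
c=bot.calibration("wrist");p,d=bot.read_camera("wrist"); cv2.imwrite("pics/w8.png",p[:,:,::-1]);o=bot.get_obs();print(o['eef_pos'],o['contact_force'],o['torque'],o['gripper_width'])
for u in (262,268,385,390):
  pr=None
  for v in range(280,345):
    a,r=rays(c,[(u,v)]); w=(a+r[0]*d[v,u]).round(4)
    if pr is not None and w[2]-pr[2]>.004: print(u,v,pr,w)
    pr=w
E
```

```text
t: 7.85
eef_pos: [0.4808, -0.2804, -0.0155]
tool_rot: [0.705, -0.054, 0.705, 0.054]
contact_force: [0.9, 0.6, 5.4]
gripper_width: 0.391
[ 0.48083957 -0.28042238 -0.01544886] [-0.57969148 -0.15042323  4.78831919] [ 0.04332164  0.1434393  -0.03125203] 0.3873527478355627
262 306 [ 0.454  -0.2823  0.0094] [ 0.4557 -0.2726  0.0269]
268 294 [ 0.4559 -0.2762  0.0095] [ 0.4565 -0.2729  0.0165]
385 306 [ 0.5056 -0.2742  0.0095] [ 0.5011 -0.2657  0.0268]
390 306 [ 0.508  -0.2745  0.0083] [ 0.505  -0.2691  0.0196]
390 323 [ 0.5029 -0.2692  0.0318] [ 0.5015 -0.2666  0.0371]
```

View pics/w8.png

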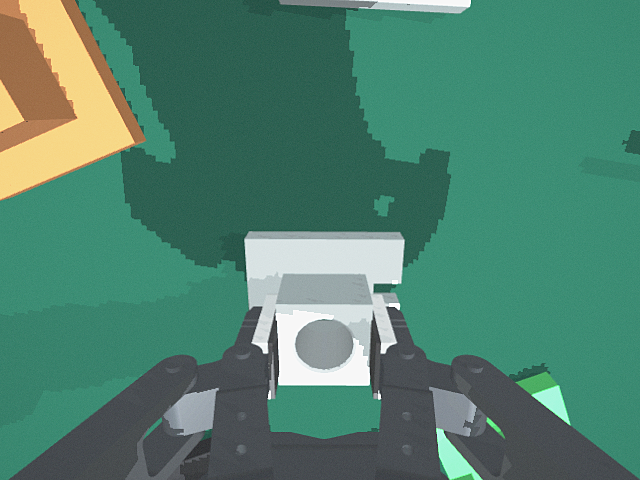

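```bash
python3 -m jog '-2 0 0 0 0 0 15; -8 0 0 0 0 0 15; -20 0 0 0 0 0 15;-20 0 0 0 0 0 15;-30 0 0 0 0 0 15'; python3 -m jog '-30 0 0 0 0 0 15;0 0 0 0 0 0 15;0 0 0 0 0 0 15'
python3 - <<'E'
from h import *
c=bot.calibration("wrist");p,d=bot.read_camera("wrist"); cv2.imwrite("pics/w9.png",p[:,:,::-1]);o=bot.get_obs();print(o['eef_pos'],o['contact_force'],o['torque'],o['gripper_width'])
np.savez("w9.npz",p=p,d=d,T=c["T"])
E
```

```text
t: 8.4
eef_pos: [0.4792, -0.2795, 0.0641]
tool_rot: [0.704, -0.054, 0.706, 0.055]
contact_force: [0.5, 0.4, -2.0]
gripper_width: 0.384
t: 8.7
eef_pos: [0.4806, -0.28, 0.0946]
tool_rot: [0.705, -0.054, 0.705, 0.054]
contact_force: [-0.7, 0.3, -2.2]
gripper_width: 0.384
[ 0.47993568 -0.27956974  0.09367363] [ 0.30421021  0.22501799 -2.15987197] [0.00025155 0.05993577 0.02961982] 0.3828519801887536
```

View pics/w9.png

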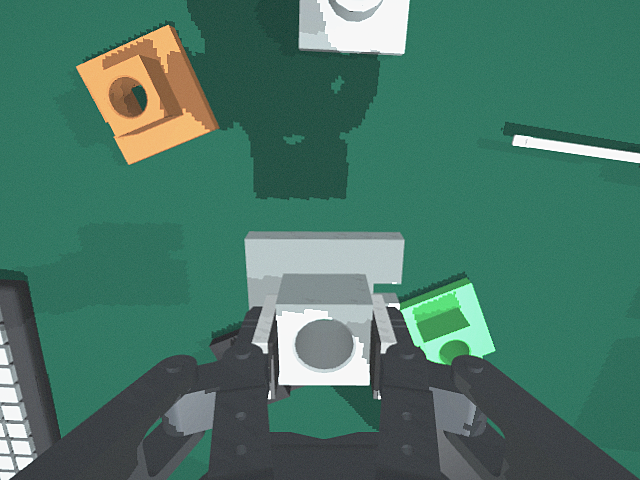

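```bash
python3 -m jog '-10 30 4.6 1.31 0 0 15; -10 41 0.6 1.31 0 0 15; -5 41 -5 1.31 0 0 15; 0 39.6 -10.5 1.31 0 0 15; 0 37.8 -15.8 1.31 0 0 15'; python3 -m jog '0 35.3 -20.9 1.31 0 0 15; 0 32 -25.5 0 0 0 15; 0 32 -25.5 0 0 0 15; 0 7 -6 0 0 0 15; 0 0 0 0 0 0 15'
python3 - <<'E'
from h import *
c=bot.calibration("wrist");p,d=bot.read_camera("wrist"); cv2.imwrite("pics/w10.png",p[:,:,::-1]);o=bot.get_obs();print(o['eef_pos'],o['contact_force'],o['torque'],o['gripper_width'])
np.savez("w10.npz",p=p,d=d,T=c["T"])
E
```

```text
t: 9.25
eef_pos: [0.4791, -0.0839, 0.1181]
tool_rot: [0.681, 0.188, 0.682, -0.188]
contact_force: [-0.3, -0.1, -1.9]
gripper_width: 0.388
t: 9.75
eef_pos: [0.4787, 0.0481, 0.1181]
tool_rot: [0.668, 0.231, 0.669, -0.232]
contact_force: [0.2, 0.2, -1.1]
gripper_width: 0.39
[0.47887899 0.0461936  0.11839305] [-0.05661318 -0.82642919 -1.0080365 ] [-0.08813797  0.00714912  0.00258203] 0.39246047433510084
```

View pics/w10.png

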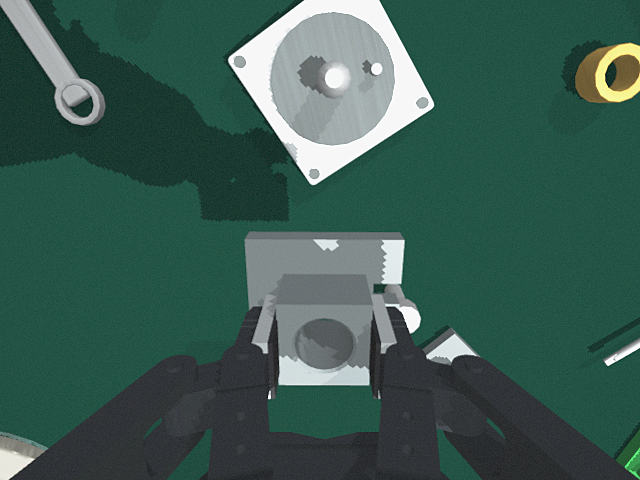

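```bash
python3 - <<'E'
from h import *
from scipy.spatial.transform import Rotation as R
f=np.load("w10.npz"); p=f["p"]; c=bot.calibration("wrist"); c["T"]=f["T"]; o=bot.get_obs(); e=o["eef_pos"]
q=o["tool_rot"]; M=R.from_quat([q[1],q[2],q[3],q[0]]).as_matrix(); th=np.degrees(np.arctan2(M[1,2],M[0,2])); print("jaw",th)
def circ(x0,y0,x1,y1,cond,nm):
    g=cv2.cvtColor(p,cv2.COLOR_RGB2GRAY)[y0:y1,x0:x1].astype(int); m=cond(g).astype(np.uint8)
    k=max(cv2.findContours(m,0,cv2.CHAIN_APPROX_NONE)[0],key=cv2.contourArea); h=cv2.convexHull(k)
    print(nm,cv2.contourArea(h)); return h.reshape(-1,2)+[x0,y0]
k=circ(225,0,435,185,lambda g:g>200,"base")
k=circ(265,5,402,150,lambda g:(g<190)&(g>60),"disc")
w=onplane(c,k,.026)[:,:2].astype(np.float32)*1000; print("disc",cv2.minEnclosingCircle(w), cv2.fitEllipse(w))
s=onplane(c,[(337.5,78)],.06)[0]; d=onplane(c,[(377,69)],.036)[0]; print("spig",s,"dowel",d)
b=circ(282,306,368,380,lambda g:g<115,"bore"); zt=e[2]+.0155+.036
print(cv2.fitEllipse(b)); wb=onplane(c,b,zt)[:,:2].astype(np.float32)*1000; cb=cv2.minEnclosingCircle(wb); print("bore",cb, "eef",e)
print("bore in tool y,z", (np.r_[np.array(cb[0])/1000,0]-[e[0],e[1],0])@M)
for ctr in (s,):
  print("dowel ang",np.degrees(np.arctan2(d[1]-ctr[1],d[0]-ctr[0])),np.hypot(*(d-ctr)[:2]))
crop=cv2.resize(p[0:190,220:440,::-1],None,fx=3,fy=3); cv2.imwrite("pics/w10c.png",crop)
crop=cv2.resize(p[220:400,230:420,::-1],None,fx=3,fy=3); cv2.imwrite("pics/w10d.png",crop)
E
```

```text
jaw -38.314662804202655
base 23191.0
disc 12856.5
disc ((542.2772827148438, 121.61675262451172), 39.675559997558594) ((542.4829711914062, 121.58056640625), (78.33674621582031, 78.86298370361328), 69.1263427734375)
spig [0.54422796 0.11999558 0.06      ] dowel [0.56778272 0.11006445 0.036     ]
bore 2715.0
((329.6361389160156, 346.47344970703125), (51.22859191894531, 76.7361831665039), 112.7267837524414)
bore ((480.6086730957031, 45.40479278564453), 14.747760772705078) eef [0.47887899 0.0461936  0.11839305]
bore in tool y,z [-1.86025117e-06  4.53452666e-04  1.84618014e-03]
dowel ang -22.861199154046865 0.02556274618141569
```

View pics/w10c.png

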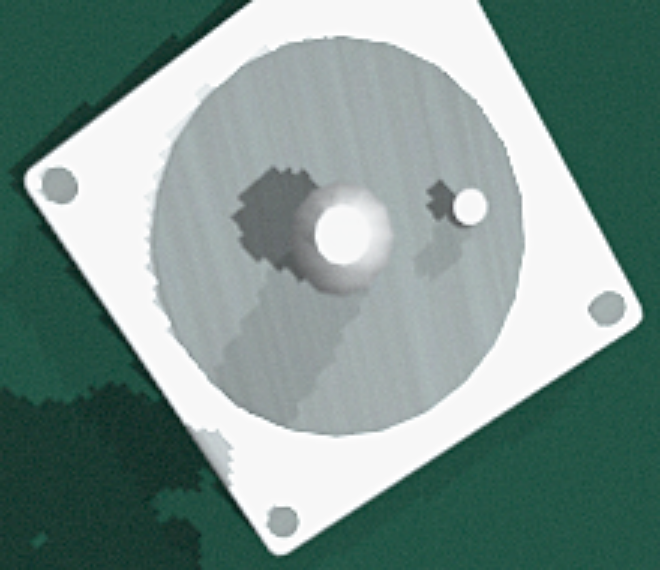

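View pics/w10d.png

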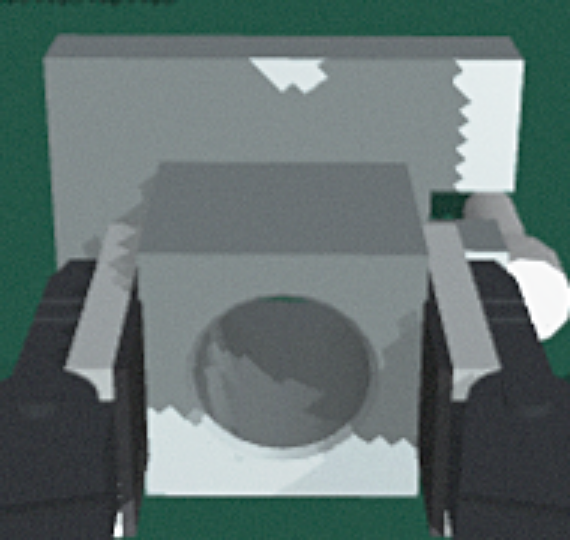

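```bash
python3 - <<'E'
from h import *
from scipy.spatial.transform import Rotation as R
f=np.load("w10.npz"); c=bot.calibration("wrist"); c["T"]=f["T"]; o=bot.get_obs(); e=o["eef_pos"]
q=o["tool_rot"]; M=R.from_quat([q[1],q[2],q[3],q[0]]).as_matrix()
s=onplane(c,[(334,78.3)],.06)[0]; d=onplane(c,[(376.7,69)],.036)[0]; print(s,d,np.degrees(np.arctan2(d[1]-s[1],d[0]-s[0])),np.hypot(*(d-s)[:2]))
b=onplane(c,[(325,345)],e[2]+.0155+.036)[0]; print(b,(b-e)@M)
# flange corners underside edges etc: top rear corners
zt=e[2]+.0155+.01
for u in [(230+45/3,220+58/3),(230+523/3,220+58/3)]:
    w=onplane(c,[u],zt)[0]; print("corner tool",(w-e)@M*1000)
dd=np.r_[s[:2]-b[:2],0]; print("move tool",dd@M*1000)
E
```

```text
[0.54261272 0.12106527 0.06      ] [0.56763942 0.11017653 0.036     ] -23.513138525759516 0.027292859554924238
[0.47929815 0.04849135 0.16989305] [-0.05150345  0.00195964 -0.00112225]
corner tool [-25.54911724  33.02938611 -33.04265604]
corner tool [-25.5823859   33.31526994  30.32383093]
move tool [-0.19496551 96.19634704  4.68336089]
```

```bash
python3 -m jog '0 30 1.5 0.2 0 0 15; 0 36 1.7 0 0 0 15; 10 30 1.5 0 0 0 15; 25 0 0 0 0 0 15; 20 0 0 0 0 0 15' 60; python3 -m jog '0 0 0 0 0 0 15; 0 0 0 0 0 0 15'
python3 - <<'E'
from h import *
from scipy.spatial.transform import Rotation as R
c=bot.calibration("wrist");p,d=bot.read_camera("wrist"); cv2.imwrite("pics/w11.png",p[:,:,::-1]);o=bot.get_obs();print(o['eef_pos'],o['contact_force'],o['torque'],o['gripper_width'])
p,d=bot.read_camera("scene"); cv2.imwrite("pics/s11.png",cv2.resize(p[200:310,370:480,::-1],(550,550)))
E
```

```text
t: 10.3
eef_pos: [0.5446, 0.1159, 0.0628]
tool_rot: [0.665, 0.24, 0.665, -0.241]
contact_force: [-0.5, -0.5, -1.8]
gripper_width: 0.385
t: 10.5
eef_pos: [0.544, 0.1156, 0.0642]
tool_rot: [0.665, 0.24, 0.665, -0.241]
contact_force: [0.4, -0.2, -1.1]
gripper_width: 0.386
[0.54460333 0.11608963 0.06489806] [ 0.2472579  -0.29151592 -0.40530508] [-0.00164458 -0.03264899 -0.00463332] 0.3873393341701174
```

View pics/w11.png

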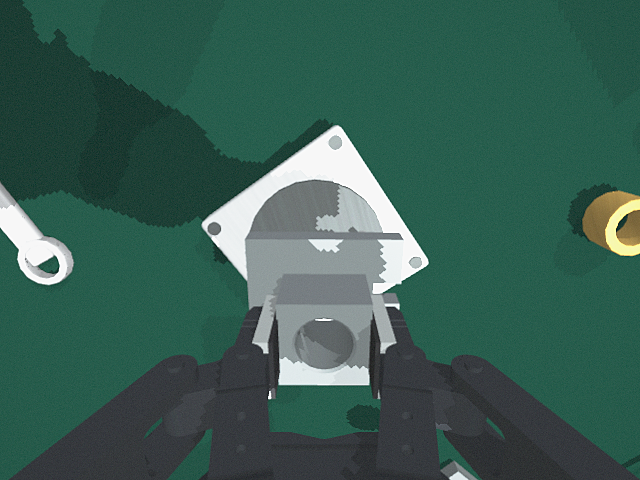

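View pics/s11.png

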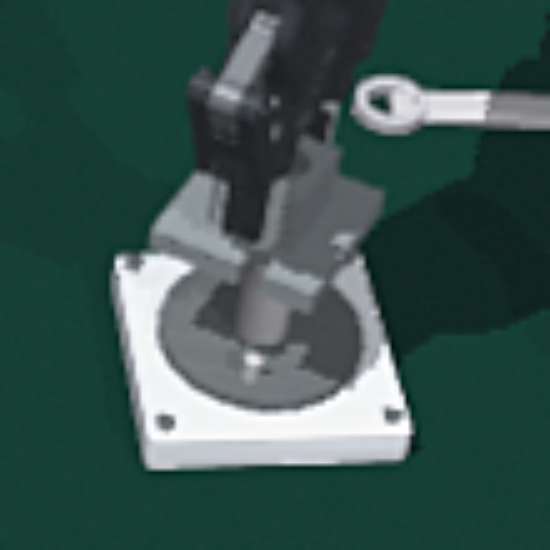

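```bash
python3 -m jog '0 0.8 -3 0 0 0 15; 8 0 0 0 0 0 15; 7 0 0 0 0 0 15; 0 0 0 0 0 0 15; 0 0 0 0 0 0 15'; python3 -m jog '3 0 0 0 0 0 15; 0 0 0 0 0 0 15';python3 -m jog '3 0 0 0 0 0 15; 0 0 0 0 0 0 15'
python3 - <<'E'
from h import *
c=bot.calibration("wrist");p,d=bot.read_camera("wrist"); cv2.imwrite("pics/w12.png",cv2.resize(p[220:400,230:420,::-1],None,fx=3,fy=3));o=bot.get_obs();print(o['eef_pos'],o['contact_force'],o['torque'],o['gripper_width'])
p,d=bot.read_camera("scene"); cv2.imwrite("pics/s12.png",cv2.resize(p[200:310,370:480,::-1],(550,550)))
E
```

```text
t: 11.1
eef_pos: [0.542, 0.1203, 0.0489]
tool_rot: [0.665, 0.239, 0.666, -0.24]
contact_force: [0.6, -0.7, -1.8]
gripper_width: 0.385
t: 11.3
eef_pos: [0.5421, 0.1204, 0.046]
tool_rot: [0.665, 0.239, 0.665, -0.24]
contact_force: [0.6, -0.2, -1.3]
gripper_width: 0.384
t: 11.5
eef_pos: [0.542, 0.1204, 0.0429]
tool_rot: [0.665, 0.239, 0.665, -0.239]
contact_force: [0.5, 0.1, -1.6]
gripper_width: 0.386
[0.54208649 0.12036893 0.04301967] [ 0.78406518 -0.7595642  -1.10068723] [-0.00270155  0.02489997 -0.04336837] 0.3890984807689621
```

View pics/w12.png

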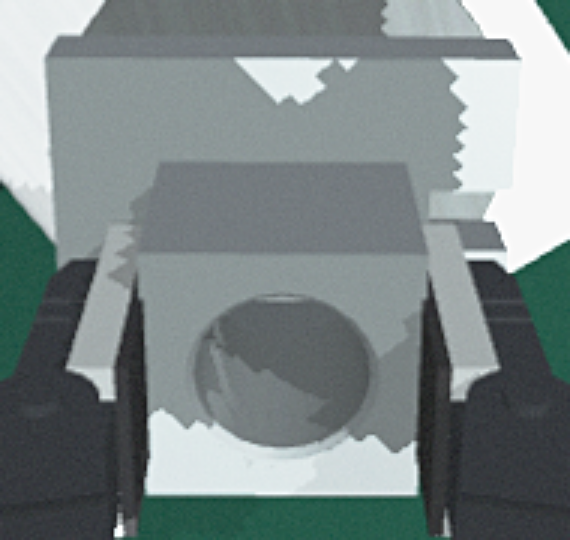

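View pics/s12.png

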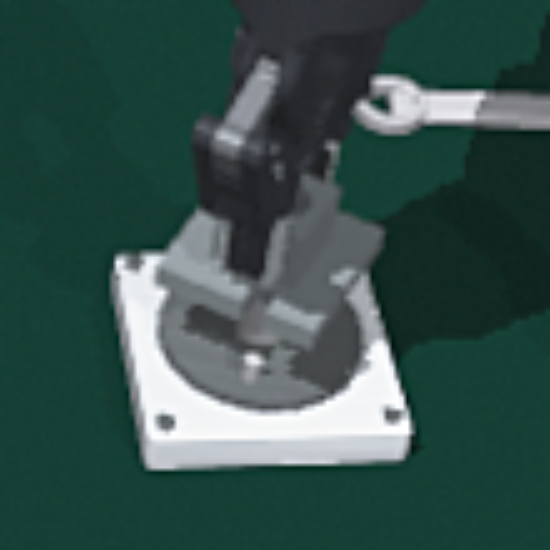

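```bash
python3 -m jog '0 -0.5 1 0 0 0 15; 2 0 0 0 0 0 15; 0 0 0 0 0 0 15';python3 -m jog '2 0 0 0 0 0 15; 0 0 0 0 0 0 15';python3 -m jog '2 0 0 0 0 0 15; 0 0 0 0 0 0 15';python3 -m jog '2 0 0 0 0 0 15; 0 0 0 0 0 0 15'
```

```text
t: 11.9
eef_pos: [0.5425, 0.1193, 0.041]
tool_rot: [0.665, 0.239, 0.665, -0.24]
contact_force: [-0.2, -0.2, -1.5]
gripper_width: 0.39
t: 12.1
eef_pos: [0.5425, 0.1194, 0.0389]
tool_rot: [0.665, 0.239, 0.665, -0.239]
contact_force: [0.3, 0.5, -1.5]
gripper_width: 0.385
t: 12.3
eef_pos: [0.543, 0.1196, 0.0372]
tool_rot: [0.666, 0.24, 0.665, -0.239]
contact_force: [-0.1, -0.6, -1.3]
gripper_width: 0.388
t: 12.5
eef_pos: [0.5432, 0.1201, 0.0351]
tool_rot: [0.666, 0.24, 0.665, -0.239]
contact_force: [2.4, 2.0, -3.1]
gripper_width: 0.385
```

```bash
python3 -m jog '0 1 0 0 0 0 15; 0 0 0 0 0 0 15';python3 -m jog '2 0 0 0 0 0 15; 0 0 0 0 0 0 15';python3 -m jog '2 0 0 0 0 0 15; 0 0 0 0 0 0 15'
```

```text
t: 12.7
eef_pos: [0.5433, 0.1202, 0.0351]
tool_rot: [0.665, 0.239, 0.665, -0.239]
contact_force: [0.8, 1.0, -2.6]
gripper_width: 0.389
t: 12.9
eef_pos: [0.5433, 0.1202, 0.033]
tool_rot: [0.665, 0.239, 0.665, -0.239]
contact_force: [1.4, 1.0, -1.4]
gripper_width: 0.385
t: 13.1
eef_pos: [0.5433, 0.1202, 0.031]
tool_rot: [0.665, 0.239, 0.665, -0.239]
contact_force: [1.3, 1.5, -1.6]
gripper_width: 0.382
```

```bash
python3 -m jog '2 0.4 0 0 0 0 15; 0 0 0 0 0 0 15';python3 -m jog '3 0 0 0 0 0 15; 0 0 0 0 0 0 15';python3 -m jog '2 0 0 0 0 0 15; 0 0 0 0 0 0 15';python3 -m jog '1 0 0 0 0 0 15; 0 0 0 0 0 0 15';python3 -m jog '1 0 0 0 0 0 15; 0 0 0 0 0 0 15';python3 -m jog '1 0 0 0 0 0 15; 0 0 0 0 0 0 15'
```

```text
t: 13.3
eef_pos: [0.5433, 0.1203, 0.0289]
tool_rot: [0.665, 0.239, 0.665, -0.24]
contact_force: [1.4, 1.9, -2.0]
gripper_width: 0.383
t: 13.5
eef_pos: [0.5431, 0.1206, 0.0257]
tool_rot: [0.665, 0.239, 0.666, -0.24]
contact_force: [-0.6, 1.5, -2.2]
gripper_width: 0.39
t: 13.7
eef_pos: [0.5434, 0.1206, 0.0239]
tool_rot: [0.665, 0.239, 0.666, -0.239]
contact_force: [-0.4, 2.5, -2.3]
gripper_width: 0.389
t: 13.9
eef_pos: [0.5434, 0.1207, 0.0231]
tool_rot: [0.665, 0.239, 0.665, -0.239]
contact_force: [0.0, 3.1, -2.7]
gripper_width: 0.39
t: 14.1
eef_pos: [0.5435, 0.1207, 0.0221]
tool_rot: [0.665, 0.239, 0.665, -0.239]
contact_force: [0.0, 3.0, -2.3]
gripper_width: 0.382
t: 14.3
eef_pos: [0.5435, 0.1207, 0.0211]
tool_rot: [0.665, 0.239, 0.665, -0.239]
contact_force: [-0.5, 3.9, -1.3]
gripper_width: 0.389
```

```bash
python3 -m jog '0 0.8 -0.6 0 0 0 15; 0 0 0 0 0 0 15';python3 -m jog '1 0 0 0 0 0 15; 0 0 0 0 0 0 15';python3 -m jog '1 0 0 0 0 0 15; 0 0 0 0 0 0 15';python3 -m jog '1 0 0 0 0 0 15; 0 0 0 0 0 0 15'
```

```text
t: 14.5
eef_pos: [0.5436, 0.1208, 0.0211]
tool_rot: [0.665, 0.239, 0.665, -0.24]
contact_force: [0.2, 1.8, -1.5]
gripper_width: 0.386
t: 14.7
eef_pos: [0.5435, 0.1209, 0.02]
tool_rot: [0.665, 0.239, 0.665, -0.24]
contact_force: [-0.9, 0.1, -1.5]
gripper_width: 0.383
t: 14.9
eef_pos: [0.5435, 0.1212, 0.019]
tool_rot: [0.665, 0.239, 0.665, -0.24]
contact_force: [-0.5, -0.0, -1.0]
gripper_width: 0.389
t: 15.1
eef_pos: [0.5435, 0.1214, 0.0181]
tool_rot: [0.665, 0.239, 0.665, -0.24]
contact_force: [-0.6, 0.1, -0.9]
gripper_width: 0.386
```

```bash
python3 -m jog '1 0 0 0 0 0 15; 0 0 0 0 0 0 15';python3 -m jog '1 0 0 0 0 0 15; 0 0 0 0 0 0 15';python3 - <<'E'
from h import *
o=bot.get_obs();print(o['eef_pos'],o['contact_force'],o['torque'],o['gripper_width'])
p,d=bot.read_camera("scene"); cv2.imwrite("pics/s13.png",cv2.resize(p[200:310,370:480,::-1],(550,550)))
p,d=bot.read_camera("wrist"); cv2.imwrite("pics/w13.png",p[:,:,::-1])
E
```

```text
t: 15.3
eef_pos: [0.5435, 0.1214, 0.0171]
tool_rot: [0.665, 0.239, 0.665, -0.239]
contact_force: [0.3, -0.9, -1.1]
gripper_width: 0.384
t: 15.5
eef_pos: [0.5435, 0.1215, 0.0161]
tool_rot: [0.665, 0.239, 0.665, -0.239]
contact_force: [-0.4, -0.0, -1.5]
gripper_width: 0.386
[0.54350897 0.12145009 0.01605878] [-0.36896403 -0.00923578 -1.46275275] [-0.02779841  0.03151186  0.00647435] 0.3861713914852621
```

View pics/s13.png

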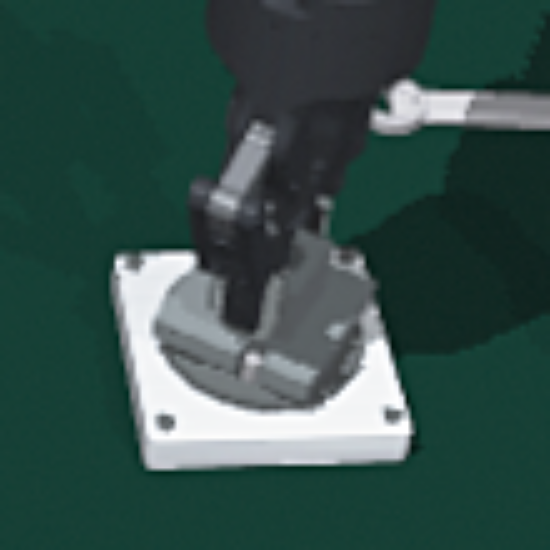

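View pics/w13.png

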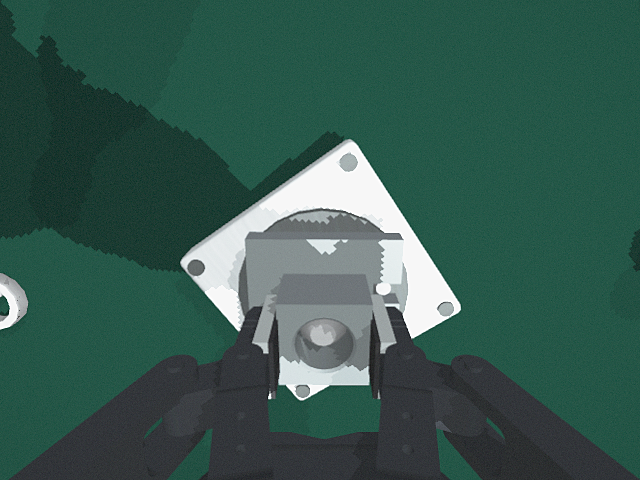

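The dowel already shows inside the notch, at wrist (384,288), with no load on it. Carrying on down in small steps.

```bash
python3 -m jog '1 0 0 0 0 0 15; 0 0 0 0 0 0 15';python3 -m jog '1 0 0 0 0 0 15; 0 0 0 0 0 0 15';python3 -m jog '1 0 0 0 0 0 15; 0 0 0 0 0 0 15';python3 -m jog '1 0 0 0 0 0 15; 0 0 0 0 0 0 15';python3 -m jog '0.7 0 0 0 0 0 15; 0 0 0 0 0 0 15'
```

```text
t: 15.8
eef_pos: [0.5435, 0.1215, 0.0151]
tool_rot: [0.665, 0.239, 0.665, -0.239]
contact_force: [-0.1, -0.9, -2.1]
gripper_width: 0.387
t: 16.0
eef_pos: [0.5435, 0.1214, 0.014]
tool_rot: [0.665, 0.239, 0.665, -0.239]
contact_force: [0.2, -0.7, -1.0]
gripper_width: 0.384
t: 16.2
eef_pos: [0.5435, 0.1215, 0.0131]
tool_rot: [0.665, 0.239, 0.665, -0.239]
contact_force: [0.3, 0.6, -1.6]
gripper_width: 0.385
t: 16.4
eef_pos: [0.5435, 0.1214, 0.0121]
tool_rot: [0.665, 0.239, 0.665, -0.239]
contact_force: [-0.1, 0.9, -1.5]
gripper_width: 0.386
t: 16.6
eef_pos: [0.5436, 0.1214, 0.0114]
tool_rot: [0.665, 0.239, 0.665, -0.239]
contact_force: [-0.7, -0.3, -1.9]
gripper_width: 0.386
```

```bash
python3 -m jog '0.7 0 0 0 0 0 15; 0 0 0 0 0 0 15';python3 -m jog '0.7 0 0 0 0 0 15; 0 0 0 0 0 0 15';python3 -m jog '0.7 0 0 0 0 0 15; 0 0 0 0 0 0 15'
```

```text
t: 16.8
eef_pos: [0.5435, 0.1214, 0.0107]
tool_rot: [0.665, 0.239, 0.665, -0.239]
contact_force: [0.3, 0.9, -0.4]
gripper_width: 0.388
t: 17.0
eef_pos: [0.5436, 0.1215, 0.0106]
tool_rot: [0.665, 0.24, 0.665, -0.239]
contact_force: [-1.6, -0.2, 5.0]
gripper_width: 0.383
t: 17.2
eef_pos: [0.5436, 0.1215, 0.0106]
tool_rot: [0.665, 0.24, 0.666, -0.239]
contact_force: [-5.1, -0.5, 12.5]
gripper_width: 0.39
```

Contact at eef z 0.0106, against 0.0105 predicted for fully home. I'll ease off, then release.

```bash
python3 -m jog '-0.7 0 0 0 0 0 15; 0 0 0 0 0 0 15'; python3 -m jog '0 0 0 0 0 0 36; 0 0 0 0 0 0 40; 0 0 0 0 0 0 45; 0 0 0 0 0 0 50' 20; python3 -m jog '-15 0 0 0 0 0 55; -30 0 0 0 0 0 60; -40 0 0 0 0 0 60; -40 0 0 0 0 0 60; 0 0 0 0 0 0 60'
python3 - <<'E'
from h import *
o=bot.get_obs();print(o['eef_pos'],o['contact_force'],o['torque'],o['gripper_width'])
p,d=bot.read_camera("scene"); cv2.imwrite("pics/s14.png",cv2.resize(p[220:310,380:470,::-1],(540,540)))
c=bot.calibration("wrist"); p,d=bot.read_camera("wrist"); cv2.imwrite("pics/w14.png",p[:,:,::-1]); np.savez("w14.npz",p=p,d=d,T=c["T"])
E
```

```text
t: 17.4
eef_pos: [0.5437, 0.1215, 0.0106]
tool_rot: [0.665, 0.24, 0.665, -0.239]
contact_force: [-3.3, -0.5, 7.2]
gripper_width: 0.384
t: 17.8
eef_pos: [0.5436, 0.1215, 0.01]
tool_rot: [0.665, 0.239, 0.665, -0.239]
contact_force: [0.5, 0.1, -0.3]
gripper_width: 0.587
t: 18.3
eef_pos: [0.5473, 0.1215, 0.1409]
tool_rot: [0.668, 0.242, 0.663, -0.238]
contact_force: [0.2, 0.4, -0.3]
gripper_width: 0.703
[0.54726441 0.12145812 0.14087122] [ 0.15682255  0.40521289 -0.27276351] [-0.07292182 -0.0166878   0.024412  ] 0.7032005331441545
```

View pics/s14.png

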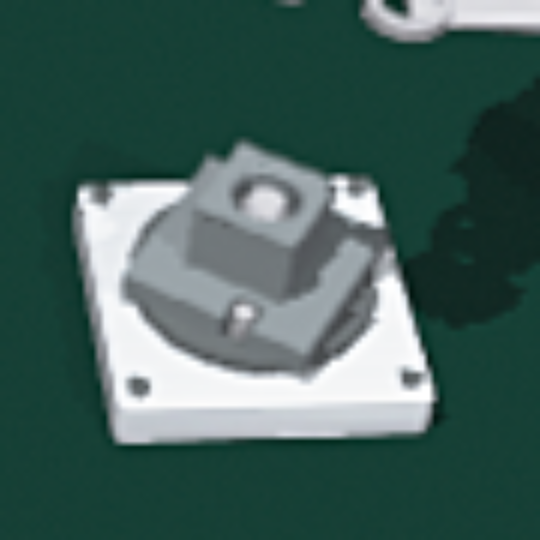

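View pics/w14.png

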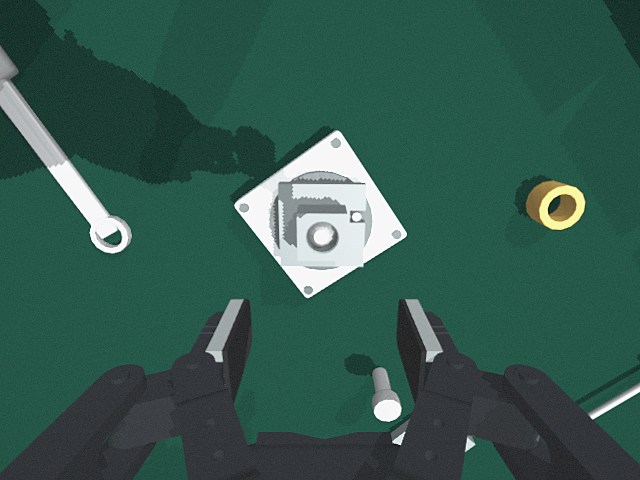

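```bash
python3 - <<'E'
from h import *
f=np.load("w14.npz"); c=bot.calibration("wrist"); c["T"]=f["T"]; d=f["d"]
def z(x0,y0,x1,y1):
    vv,uu=np.mgrid[y0:y1,x0:x1]; a,r=rays(c,np.c_[uu.ravel(),vv.ravel()]); w=a+r*d[vv,uu].reshape(-1,1); return np.median(w,0).round(4)
for n,b in dict(flL=(282,215,290,225),flTop=(320,186,350,192),flTL=(284,186,292,192),flTR=(354,188,362,198),flBL=(282,252,290,260),flR=(354,228,361,258),bossL=(299,225,304,250),bossR=(340,225,345,250),base=(330,145,345,160),base2=(385,225,392,240),bench=(420,150,440,170)).items(): print(n,z(*b))
E
```

```text
flL [0.5259 0.1424 0.0353]
flTop [0.5687 0.1376 0.0354]
flTL [0.5422 0.159  0.0354]
flTR [0.5797 0.1246 0.0351]
flBL [0.507  0.1209 0.0353]
flR [0.5558 0.0946 0.0353]
bossL [0.5325 0.1305 0.0614]
bossR [0.5541 0.1126 0.0615]
base [0.5857 0.1548 0.0195]
base2 [0.5778 0.0806 0.0194]
bench [ 6.383e-01  1.011e-01 -6.000e-04]
```

The hub is flat and fully home: the flange top reads 35.1–35.4 mm all round with a bench bias of about −0.6 mm, against 36 mm expected. The robot is clear, so I'm handing in.

```bash
python3 -m jog '-20 0 0 0 0 0 60; 0 0 0 0 0 0 60; 0 0 0 0 0 0 60'; python3 -c "
from station import bot
print(bot.hand_in())"
```

```text
t: 18.7
eef_pos: [0.543, 0.1214, 0.1543]
tool_rot: [0.665, 0.239, 0.666, -0.24]
contact_force: [-1.2, 0.5, 0.5]
gripper_width: 0.704
the job is handed in; nothing more can be done
None
```

I picked up the grey notched hub by its boss, lowered it over the spigot and seated it on the nest with the dowel in the notch. Then I let go, backed clear and handed in at about 18.7 s.

- **Turning by feel:** I set the hub's angle by eye from the pictures (dowel at about −22.5° in the world frame). The notch dropped straight over the pin, so I did no to-and-fro turning; there was no pin contact to feel.
- **Seating force:** The hub met the disc at the predicted height. The highest force reading was about 12.5 N upward, with about 5 N sideways, so total lean stayed under 20 N.
- **Final checks:** The camera depth puts the flange top at 35.1–35.4 mm at six points, where 36 mm is expected and the bench itself reads −0.6 mm. The boss top reads about 61.5 mm, where 62 mm is expected. The dowel is visible in the notch.
- **Bystanders:** I commanded no contact with any of them. I did not measure their positions again at the end.
- **What disagreed:** My first attempt to grip closed above the boss without touching it. The depth pictures showed the real fingertips about 31 mm short of the reported tool point. I corrected for that and the second grip held.

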